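# Sweep the offcuts into the suction hood and hold its sprung shutter half open

## Robot

A 6-joint arm with a two-finger parallel gripper is mounted at the origin on a cart in front of the work surface, level with it; the furniture and walls round the work are solid. World frame = base frame: x ahead of the robot, y to its left, z up, the work surface at z = 0. Lengths are in mm, angles in rad, forces in N, time in s.
With the tool pointing down it reaches from about 400 to 925 mm from the base axis. Payload 12.5 kg.
Tool frame: the origin (TCP) lies on the centre line of the jaws, within the pads' length; the fingertips stand 19 mm ahead of it and the grasp point (between the pads) is the TCP; z points along the fingers, y is the line along which they close (so a half turn about z gives the same grasp; the last joint's range is limited). The gripper opens to 95 mm and grips with 3 to 60 N. Pads are 20 mm wide; open, the fingers measure 119 mm over their backs; the gripper's body (75 mm by 180 mm) begins 59 mm behind the grasp point.
Start: joints at [1.113, 0.491, 1.559, -0, 1.092, -0.106], TCP at [215.351, 586.744, 233.661] pointing down, gripper open.
Joint ranges: [-3.1, 3.1], [-0.84, 2.19], [0.05, 2.79], [-1.13, 4.28], [0.06, 2.93], [-2.69, 2.69]. Speed limits (rad/s): [2.22, 2.22, 2.79, 3.14, 3.14, 3.14].

## Interface

Orientations are given as [roll, pitch, yaw] about the fixed x, y, z axes, in that order (R = Rz(yaw) Ry(pitch) Rx(roll)).
In Python, from cell import state, read_camera, job_done gives the robot as it stands.
- The arm moves only by the tool arm_command, never from a script. Its argument "deltas" is a list of rows, each an object of numbers: "dx", "dy", "dz": the shift along the world's x, y, z in m; "yaw": the turn about the world's z in degrees. In form: [{"dx": .., "dy": .., "dz": .., "yaw": ..}, ...]. A call has 1 to 20 rows; each row shifts and turns the commanded pose from where the row before left it; what a row does not reach is not made up. A row lasts 1/10 s, in which the tool goes at most 50 mm and 8.59 degrees, less where a joint would pass 70% of its speed; a pose out of reach is approached as far as the arm can. A call with a gripper value outside its range is refused whole. "gripper" is the finger opening in m, from 0 to 0.0951, set as the call begins (left out, the last holds). The fingers move at their own pace and stop on an object; the grip force is fixed at half the most. Time passes only in rows, so rows that do not move let the fingers close. It gives the time, the measured TCP pose, the force, the opening and the grip force at its end, in the units of the state.
- state(): the state, without advancing time (a new reading comes with each control period).
- read_camera(name): name is "side" or "top"; returns a dict with "color" (400x640x3 uint8, red, green, blue), "range_z" (400x640 float32, mm along the optical axis (not along the pixel's ray), 0 where there is no reading), "fx", "fy", "cx", "cy" (pixels), "extrinsics" (4x4, takes a point from camera to world coordinates). Camera axes: x right, y up, looking along -z (the intrinsics and any distortion apply to the point x, -y, -z); pixel columns grow to the right and rows downward; lengths in mm; the calibration is good to about 2 mm. A picture is of the moment at which its call begins.
- job_done(): hands the job in; it is judged then, once.
The state is a dict: "t": time; "joints": joint angles; "qvel": joint speeds; "tau": joint torques, N m; "eef_pos": TCP position; "tcp_rot": TCP orientation; "ft_force": force on the tool from outside, world axes, zero at the start; "moment": the same for the moment, N m; "opening": opening from 0.0 (shut) to 1.0 (fully open); "grip_force": force on a finger pad.
Only numpy, scipy, OpenCV 4.12 (cv2) and the standard library are available. Lean on these libraries where they do the work, as an engineer would, in place of code of your own. Each camera call takes 0.05 s, during which the arm holds its last target. There are 200 camera calls.

## Task

With the bench brush in hand, sweep the three small dark wooden offcuts into the open mouth of the blue suction hood (do not push them with the fingers), then lay the brush down on the open bench, clear of the hood. Then slide the hood's spring-loaded shutter by its yellow tab to half of its travel, level with the red marks on the rails and never as far as fully open, and finish while still holding it there against its spring; leave the other tools alone.

Things in the scene. Friction and masses are not known exactly. Their poses are not given: they have to be found in the camera images.
- mouth (a point): Middle of the open mouth of the blue sheet-metal suction hood (fixed), on the bench top. x points from the mouth into the hood (the sweeping direction), y along the mouth, z up. The catch bay has no floor but the bench: 90 mm deep (x 0 to 90); side walls 3 mm thick, 37 mm high: one straight at y = -90, the other flared for the brush handle, from y = +125 at the mouth to +90 at the back.
- shutter_tab (a point): Grasp point on the axis of the shutter's yellow upright tab, 86 mm above the bench; turned like the hood. The tab is 24 mm (x) by 16 mm (y) and rises from 65 to 101 mm above the bench. Shut, the point lies at x = 0, y = -25 mm in the hood's frame; it moves along +y as the shutter opens. Red marks on the rails stand beside the tab's axis at half travel (y = +5 mm).
- shutter (a joint): Travel of the shutter in m: 0 shut, 0.060 fully open, 0.030 half (red marks). A spring pulls it shut: about 3 N when shut, 7.5 N at half, 12 N fully open; it slides shut as soon as it is let go.
- brush_handle (a point): Grasp point on the wooden handle of the bench brush, 23 mm above the bench as it lies flat. y runs along the handle away from the bristles, x is the way the bristles face, z up. From this point the handle is x -17 to +17 mm, z -9 to +9, y -28 to +102; the dark stiff bristles are a block x +16 to +52, y -138 to -26, down to the bench.
- scrap_1_centre (a point): Centre of a dark wood offcut, 24 x 32 x 16 mm with one corner cut off, 20 g, lying on the bench in front of the mouth; it slides easily.
- scrap_2_centre (a point): Centre of a slim dark wood offcut, 18 x 44 x 16 mm with one corner cut off, 20 g, lying on the bench in front of the mouth.
- scrap_3_centre (a point): Centre of another dark wood offcut, 24 x 32 x 16 mm with one corner cut off, 20 g, lying on the bench in front of the mouth.
- brush: The bench brush: 90 g, 245 mm long, 45 mm high; origin under its middle on its underside, axes as point brush_handle, which lies at (-15, 20, 23) mm. The wooden head behind the bristles is x -37 to +7, y -122 to -3 and hangs 13 mm above the bench; let go, the brush may rock back onto it (0.33 rad).
- hood: The blue suction hood; origin under the middle of its suction box, axes as point mouth. The box, behind the catch bay, is 70 mm (x) by 186 mm (y), 60 mm high; shutter on top, hose spigot at its +y end out to y = +127 mm. On the top: steel rails 68 mm high at x = -30 to -25 and +25 to +30, spring housing 74 mm high at y = +59 to +89, x -12 to +12.
- oil_stone: Grey sharpening stone, 50 x 150 x 24 mm, bystander to the right of the hood.
- sanding_block: Cork sanding block, 62 x 108 x 33 mm, bystander beyond the hood.
- wood_wedge: Beech wedge, 32 x 110 x 22 mm, bystander between the robot and the hood.
- spokeshave: Blue spokeshave, 32 x 241 x 39 mm, bystander between the robot and the offcuts.
Things that resemble listed ones, but are neither listed nor needed, are in the scene too. What is shaped like the part that bears scrap_1_centre but pink, purple or turquoise is not meant.

How it is judged (in metres and radians):
On the way, in this order (a step that is already met when the one before it is completed fails the run):
1. all three offcuts lie inside the hood's mouth, with the brush still in the hand (x of scrap_1_centre in the frame of mouth between 0.005 and 0.09 m and y of scrap_1_centre in the frame of mouth between -0.09 and 0.12 m and height (world z) of each of scrap_1_centre, scrap_2_centre, scrap_3_centre below 0.03 m and x of scrap_2_centre in the frame of mouth between 0.005 and 0.09 m and y of scrap_2_centre in the frame of mouth between -0.09 and 0.12 m and x of scrap_3_centre in the frame of mouth between 0.005 and 0.09 m and y of scrap_3_centre in the frame of mouth between -0.09 and 0.12 m and contact force between the fingers and brush above 0.5 N), for 0.1 s.
2. the brush is laid down on the bench and let go, clear of the hood (x of scrap_1_centre in the frame of mouth between 0.005 and 0.09 m and y of scrap_1_centre in the frame of mouth between -0.09 and 0.12 m and height (world z) of each of scrap_1_centre, scrap_2_centre, scrap_3_centre below 0.03 m and x of scrap_2_centre in the frame of mouth between 0.005 and 0.09 m and y of scrap_2_centre in the frame of mouth between -0.09 and 0.12 m and x of scrap_3_centre in the frame of mouth between 0.005 and 0.09 m and y of scrap_3_centre in the frame of mouth between -0.09 and 0.12 m and contact force between the fingers and brush below 0.2 N and contact force between brush and hood below 0.2 N and height (world z) of brush_handle below 0.035 m and angle between brush_handle's own z axis and vertical below 0.5 rad and linear speed of brush below 0.03 m/s), for 0.2 s.
At the end, for the whole second after the job is handed in: The fingers hold the shutter against its spring (over 2 N) at 24 to 36 mm of its 60 mm travel, still; all three offcuts' centres lie 5 mm or more inside the mouth line, on the bench between the side walls; the brush lies on the bench, let go, not touching the hood (x of scrap_1_centre in the frame of mouth between 0.005 and 0.09 m and y of scrap_1_centre in the frame of mouth between -0.09 and 0.12 m and height (world z) of each of scrap_1_centre, scrap_2_centre, scrap_3_centre below 0.03 m and x of scrap_2_centre in the frame of mouth between 0.005 and 0.09 m and y of scrap_2_centre in the frame of mouth between -0.09 and 0.12 m and x of scrap_3_centre in the frame of mouth between 0.005 and 0.09 m and y of scrap_3_centre in the frame of mouth between -0.09 and 0.12 m and contact force between the fingers and brush below 0.2 N and contact force between brush and hood below 0.2 N and height (world z) of brush_handle below 0.035 m and angle between brush_handle's own z axis and vertical below 0.5 rad and value of joint shutter between 0.024 and 0.036 m and velocity of joint shutter between -0.01 and 0.01 m/s and contact force between the fingers and shutter above 2 N); the arm keeps its last pose, push and grip.
It fails at once if an offcut is pushed or held with the fingers (contact force between the fingers and scrap_1 above 0.5 N or contact force between the fingers and scrap_2 above 0.5 N or contact force between the fingers and scrap_3 above 0.5 N).
It fails at once if the shutter is opened fully (value of joint shutter above 0.057 m).
It fails at once if another tool is disturbed (moved more than 30 mm) (distance of any of oil_stone, sanding_block, wood_wedge, spokeshave from where it was at the start of the episode above 0.03 m).
It also fails if it takes over 48 s, if anything falls off the work surface, if the arm or the gripper's body presses on something with over 40 N, if the wrist force passes 120 N, or if a joint passes its speed limit or range.

## Working session

There is one attempt and no reset: what is moved stays moved. The work goes in short steps, Python scripts to look and compute and a tool call to move; the robot and the scene stay as the last step left them, time stands still between calls to the robot, and variables do not carry over. Pictures are saved under pics/ and viewed, at most 11 in all, crops included, and the job is handed in when it is done.

Besides the shell and the picture viewer there is one more tool, called by a JSON object that holds its "api" and its "payload". arm_command: Moves the arm, as the interface text tells. Its arguments: {"type":"object","properties":{"deltas":{"type":"array"},"gripper":{"type":"number"}},"required":["deltas"]}

```bash
mkdir -p pics; ls
cat > h.py <<'E'
import numpy as np, cv2, pickle
from cell import state, read_camera, job_done
def grab(n):
    c=read_camera(n); cv2.imwrite(f'pics/_{n}.png',c['color'][...,::-1]); pickle.dump(c,open(f'/tmp/{n}.pkl','wb')); return c
def load(n): return pickle.load(open(f'/tmp/{n}.pkl','rb'))
def cloud(c):
    v,u=np.mgrid[:400,:640]; z=c['range_z']
    p=np.stack([(u-c['cx'])/c['fx']*z,-(v-c['cy'])/c['fy']*z,-z],-1)
    E=np.array(c['extrinsics']); return p@E[:3,:3].T+E[:3,3]
def ray(c,u,v,h):
    E=np.array(c['extrinsics']); d=E[:3,:3]@np.array([(u-c['cx'])/c['fx'],-(v-c['cy'])/c['fy'],-1])
    o=E[:3,3]; return o+d*(h-o[2])/d[2]
E
python3 - <<'E'
from h import *
t=grab('top');s=grab('side')
for c in (t,s): print({k:c[k] for k in c if k not in('color','range_z')})
cv2.imwrite('pics/a_top.png',cv2.resize(t['color'][...,::-1],(800,500)))
cv2.imwrite('pics/a_side.png',cv2.resize(s['color'][...,::-1],(800,500)))
print(state())
E
```

```text
pics
{'fx': 443.5868517045691, 'fy': 443.5868517045691, 'cx': 326.4654698470715, 'cy': 206.96016232445444, 'extrinsics': array([[ 1.73010429e-02,  9.96584987e-01, -8.07405527e-02,
         4.42829596e+02],
       [-9.99622228e-01,  1.89654111e-02,  1.98925676e-02,
         8.88763116e+01],
       [ 2.13559120e-02,  8.03658890e-02,  9.96536627e-01,
         1.10901087e+03],
       [ 0.00000000e+00,  0.00000000e+00,  0.00000000e+00,
         1.00000000e+00]])}
{'fx': 435.06738224073644, 'fy': 435.06738224073644, 'cx': 327.5691490564245, 'cy': 200.1369316124197, 'extrinsics': array([[ 9.91459178e-01,  6.90811632e-02, -1.10618673e-01,
         4.31973410e+02],
       [-1.28399479e-01,  3.68413298e-01, -9.20752527e-01,
        -8.24569662e+02],
       [-2.28532656e-02,  9.27091924e-01,  3.74136731e-01,
         4.40986570e+02],
       [ 0.00000000e+00,  0.00000000e+00,  0.00000000e+00,
         1.00000000e+00]])}
{'t': 0.1, 'joints': array([ 1.11341525e+00,  4.91504660e-01,  1.55938873e+00, -2.24969061e-05,
        1.09170344e+00, -1.05604161e-01]), 'qvel': array([ 0.00043477, -0.00072174, -0.00125738,  0.00093165, -0.00151065,
        0.00157645]), 'tau': array([ 2.70380398e-03, -6.13628197e+01, -2.58608454e+01,  6.94065378e-02,
        4.69238218e-02, -1.52898741e-05]), 'eef_pos': array([215.25229121, 586.55338228, 233.1167568 ]), 'tcp_rot': array([-3.14059197e+00, -8.60058612e-05,  2.78982608e+00]), 'ft_force': array([-0.03374865, -0.15035304, -0.56392135]), 'moment': array([-0.02882029,  0.01480199,  0.00086475]), 'grip_force': 0.0, 'opening': 0.998675843359376}
```

View pics/a_top.png

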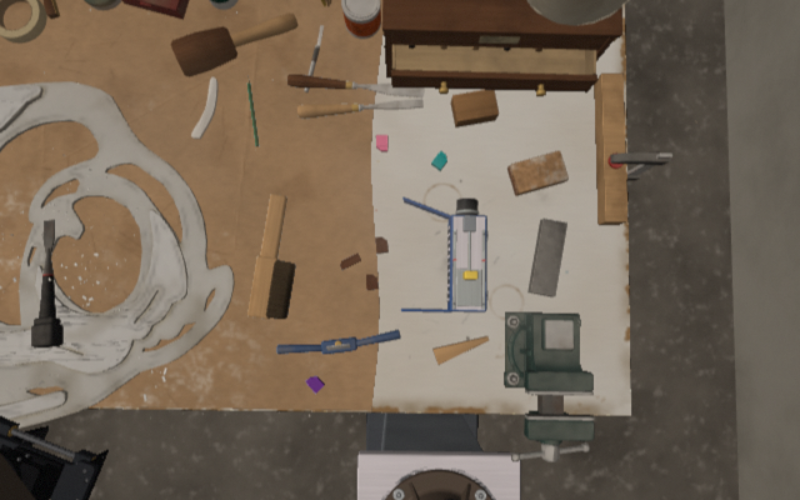

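View pics/a_side.png

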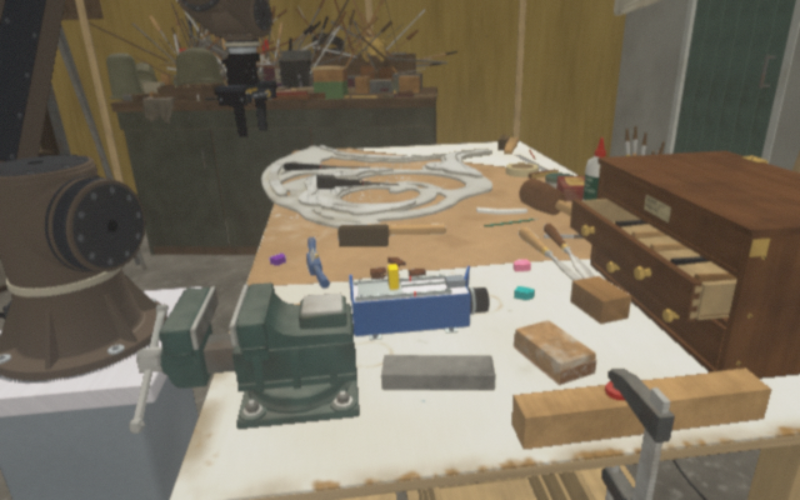

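Top view: the hood is at (470,262) with its mouth facing left (world −y is picture-right), and the yellow tab is at (470,274). The brush has its handle at (272,225) and dark bristles at (281,290).
- **Could be taken for the offcuts:** dark brown pieces at (350,261), (381,245), (372,283); lookalikes are pink (382,142), turquoise (440,160) and purple (315,384). I choose the three dark brown ones.
- **Could be taken for the brush:** the mallet (205,50) and the black tool (47,300). I choose the one at (272,250).

```bash
cat > m.py <<'E'
from h import *
def comps(mask,roi,amin):
    m=np.zeros_like(mask,np.uint8);a,b,c_,d=roi;m[c_:d,a:b]=mask[c_:d,a:b]*255
    cs,_=cv2.findContours(m,cv2.RETR_EXTERNAL,cv2.CHAIN_APPROX_NONE)
    return [k for k in cs if cv2.contourArea(k)>=amin]
def rect(c,k,h):
    w=np.array([ray(c,u,v,h)[:2] for u,v in k[:,0,:]+0.0],np.float32)
    r=cv2.minAreaRect(w); return np.round(r[0],1),np.round(r[1],1),round(r[2],1),np.round(cv2.boxPoints(r)).tolist()
E
python3 - <<'E'
from m import *
c=load('top'); img=c['color'];hsv=cv2.cvtColor(img,cv2.COLOR_RGB2HSV);H,S,V=[hsv[...,i].astype(int) for i in range(3)]
P=cloud(c); print('bench z',np.median(P[300:320,100:200,2]),np.median(P[180:220,330:345,2]))
cr=img[145:275,190:410]; cv2.imwrite('pics/b.png',cv2.resize(cr,(792,468),interpolation=cv2.INTER_CUBIC)[...,::-1])
print('scraps')
for k in comps((V<105)&(S>70),(262,320,180,240),20): print(rect(c,k,16),V[k[:,0,1],k[:,0,0]].mean(),k.mean((0,1)))
print('bristle')
for k in comps((V<70),(200,250,190,270),60): print(rect(c,k,45))
print('handle')
for k in comps((S>110)&(V>165),(195,250,145,270),60): print(rect(c,k,32))
print('tab')
for k in comps((H>20)&(H<32)&(S>150)&(V>150),(350,400,200,240),10): print(rect(c,k,101))
print('blue')
for k in comps((H>100)&(H<125)&(S>100),(310,400,140,265),20): print(rect(c,k,50), k.min((0,1)),k.max((0,1)))
E
```

```text
bench z 0.9532496330735967 -0.8929774660772409
scraps
(array([484.3, 137.6]), array([27.1, 22.1]), 1.3, [[470.0, 148.0], [471.0, 126.0], [498.0, 127.0], [498.0, 149.0]]) 87.0 [296.94285714 225.65714286]
(array([524.4, 182.3]), array([14.4, 40.7]), 27.8, [[509.0, 197.0], [528.0, 161.0], [540.0, 168.0], [521.0, 204.0]]) 88.42105263157895 [280.         208.81578947]
(array([558.8, 120.7]), array([27.4, 19.8]), 1.2, [[545.0, 130.0], [545.0, 111.0], [573.0, 111.0], [572.0, 131.0]]) 92.06060606060606 [304.84848485 196.06060606]
bristle
(array([465.8, 309.9]), array([ 40. , 109.1]), 82.7, [[409.0, 297.0], [517.0, 283.0], [522.0, 323.0], [414.0, 337.0]])
handle
tab
(array([498. , -44.7]), array([11.4, 23. ]), 1.0, [[492.0, -33.0], [492.0, -56.0], [504.0, -56.0], [503.0, -33.0]])
blue
```

View pics/b.png

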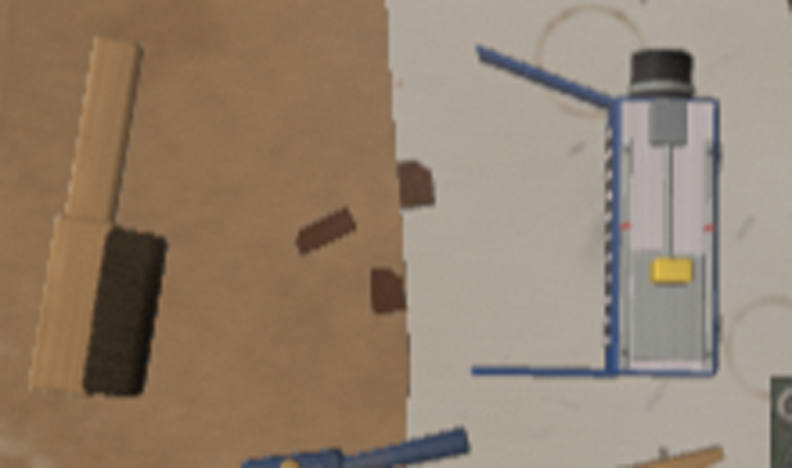

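Run:
```python
from h import *
c=load('top')
def w(x,y,h): return np.round(ray(c,190+x/3.6-.36,145+y/3.6-.36,h),1)[:2]
for n,h,pts in [('walls37',37,[(472,370),(480,48),(608,370),(612,103)]),('box60',60,[(716,373),(716,100),(612,373),(616,100)]),('marks68',68,[(626,226),(709,228)]),('handle32',32,[(97,37),(143,43),(65,214),(113,222),(52,213),(33,388),(104,222)]),('bristle',40,[(166,238),(142,396),(110,228),(84,392)]),
 ('bristle base0',0,[(166,238),(142,396)]),('shave',20,[(466,435),(243,465)]),('spigot',50,[(660,50)]),('wedge',22,[(722,450)])]:
    print(n,[w(*p,h).tolist() for p in pts])
P=cloud(c)
for (x,y) in [(115,100),(90,160),(130,300),(70,300),(670,270),(640,200),(400,185)]:
    print((x,y),np.round(P[int(145+y/3.6),int(190+x/3.6)],0))
```

```text
walls37 [[431.8, 79.5], [649.7, 78.1], [433.3, -11.5], [613.9, -12.2]]
box60 [[432.8, -80.4], [613.6, -79.3], [431.6, -12.0], [612.3, -12.6]]
marks68 [[527.8, -19.4], [527.5, -73.9]]
handle32 [[652.7, 338.4], [649.2, 307.2], [531.6, 355.4], [526.8, 323.0], [532.1, 364.1], [414.7, 372.1], [526.7, 329.1]]
bristle [[516.1, 285.7], [410.9, 298.0], [522.1, 323.1], [412.9, 336.3]]
bristle base0 [[518.9, 293.0], [409.7, 305.8]]
shave [[387.7, 82.6], [365.2, 232.5]]
spigot [[648.5, -42.9]]
wedge [[380.5, -90.9]]
(115, 100) [610. 326.  35.]
(90, 160) [569. 341.  26.]
(130, 300) [474. 307.  41.]
(70, 300) [474. 350.  32.]
(670, 270) [497. -45.  99.]
(640, 200) [546. -28.  59.]
(400, 185) [558. 131.  14.]
```

The crop shows three dark brown offcuts at crop (325,230), (416,184), (387,290), and the brush to the left, yawed about −7.6°. The hood is square to the world axes, with mouth ≈ (522.5, 79) and tab ≈ (498, −45). Both agree with the sizes given. Next I go above the brush handle at about (551, 335), turning to yaw 172.4°.

{"api": "arm_command", "payload": {"deltas": [{"dx": 0.0084,"dy": -0.0063,"dz": -0.003,"yaw": 0.63},{"dx": 0.0176,"dy": -0.0132,"dz": -0.006,"yaw": 0.63},{"dx": 0.0176,"dy": -0.0132,"dz": -0.006,"yaw": 0.63},{"dx": 0.0176,"dy": -0.0132,"dz": -0.006,"yaw": 0.63},{"dx": 0.0176,"dy": -0.0132,"dz": -0.006,"yaw": 0.63},{"dx": 0.0176,"dy": -0.0132,"dz": -0.006,"yaw": 0.63},{"dx": 0.0176,"dy": -0.0132,"dz": -0.006,"yaw": 0.63},{"dx": 0.0176,"dy": -0.0132,"dz": -0.006,"yaw": 0.63},{"dx": 0.0176,"dy": -0.0132,"dz": -0.006,"yaw": 0.63},{"dx": 0.0176,"dy": -0.0132,"dz": -0.006,"yaw": 0.63},{"dx": 0.0176,"dy": -0.0132,"dz": -0.006,"yaw": 0.63},{"dx": 0.0176,"dy": -0.0132,"dz": -0.006,"yaw": 0.63},{"dx": 0.0176,"dy": -0.0132,"dz": -0.006,"yaw": 0.63},{"dx": 0.0176,"dy": -0.0132,"dz": -0.006,"yaw": 0.63},{"dx": 0.0176,"dy": -0.0132,"dz": -0.006,"yaw": 0.63},{"dx": 0.0176,"dy": -0.0132,"dz": -0.006,"yaw": 0.63},{"dx": 0.0176,"dy": -0.0132,"dz": -0.006,"yaw": 0.63},{"dx": 0.0176,"dy": -0.0132,"dz": -0.006,"yaw": 0.63},{"dx": 0.0176,"dy": -0.0132,"dz": -0.006,"yaw": 0.63},{"dx": 0.0104,"dy": -0.0078,"dz": -0.003,"yaw": 0.63}], "gripper": 0.095}}

```text
t: 2.1
eef_pos: [552.0, 333.3, 118.8]
tcp_rot: [-3.141, -0.001, 3.01]
ft_force: [0.4, 0.2, -0.0]
opening: 0.996
grip_force: 0.0
```

{"api": "arm_command", "payload": {"deltas": [{"dx": -0.001,"dy": 0.002,"dz": -0.01},{"dz": -0.02},{"dz": -0.02},{"dz": -0.02},{"dz": -0.015},{"dz": -0.01},{},{}], "gripper": 0.095}}

```text
$.deltas[0]: bad value
```

{"api": "arm_command", "payload": {"deltas": [{},{},{},{},{},{},{},{},{},{}], "gripper": 0.0}}

```text
$.deltas[0]: bad value
```

{"api": "arm_command", "payload": {"deltas": [{"dx": -0.001,"dy": 0.002,"dz": -0.01,"yaw": 0},{"dx": 0,"dy": 0,"dz": -0.02,"yaw": 0},{"dx": 0,"dy": 0,"dz": -0.02,"yaw": 0},{"dx": 0,"dy": 0,"dz": -0.02,"yaw": 0},{"dx": 0,"dy": 0,"dz": -0.015,"yaw": 0},{"dx": 0,"dy": 0,"dz": -0.01,"yaw": 0},{"dx": 0,"dy": 0,"dz": 0,"yaw": 0},{"dx": 0,"dy": 0,"dz": 0,"yaw": 0}], "gripper": 0.095}}

```text
t: 2.9
eef_pos: [550.0, 337.3, 25.0]
tcp_rot: [3.141, 0.0, 3.01]
ft_force: [0.1, -0.0, -0.2]
opening: 1.001
grip_force: 0.0
```

{"api": "arm_command", "payload": {"deltas": [{"dx": 0,"dy": 0,"dz": 0,"yaw": 0},{"dx": 0,"dy": 0,"dz": 0,"yaw": 0},{"dx": 0,"dy": 0,"dz": 0,"yaw": 0},{"dx": 0,"dy": 0,"dz": 0,"yaw": 0},{"dx": 0,"dy": 0,"dz": 0,"yaw": 0},{"dx": 0,"dy": 0,"dz": 0,"yaw": 0},{"dx": 0,"dy": 0,"dz": 0,"yaw": 0},{"dx": 0,"dy": 0,"dz": 0,"yaw": 0}], "gripper": 0.0}}

```text
t: 3.7
eef_pos: [550.0, 337.0, 24.7]
tcp_rot: [3.141, 0.0, 3.01]
ft_force: [-0.0, -0.1, 0.2]
opening: 0.378
grip_force: 0.2
```

{"api": "arm_command", "payload": {"deltas": [{"dx": 0,"dy": 0,"dz": 0,"yaw": 0},{"dx": 0,"dy": 0,"dz": 0,"yaw": 0},{"dx": 0,"dy": 0,"dz": 0,"yaw": 0},{"dx": 0,"dy": 0,"dz": 0,"yaw": 0}], "gripper": 0.0}}

```text
t: 4.1
eef_pos: [550.0, 337.1, 24.7]
tcp_rot: [3.141, 0.0, 3.01]
ft_force: [1.3, 0.5, -0.1]
opening: 0.357
grip_force: 29.9
```

{"api": "arm_command", "payload": {"deltas": [{"dx": 0,"dy": 0,"dz": 0.003,"yaw": 0},{"dx": 0.006,"dy": -0.003,"dz": 0.003,"yaw": 0.8},{"dx": 0.006,"dy": -0.003,"dz": 0,"yaw": 0.8},{"dx": 0.006,"dy": -0.003,"dz": 0,"yaw": 0.8},{"dx": 0.006,"dy": -0.003,"dz": 0,"yaw": 0.8},{"dx": 0.006,"dy": -0.003,"dz": 0,"yaw": 0.8},{"dx": 0.006,"dy": -0.003,"dz": 0,"yaw": 0.8},{"dx": 0.006,"dy": -0.003,"dz": 0,"yaw": 0.8},{"dx": 0.006,"dy": -0.003,"dz": 0,"yaw": 0.8},{"dx": 0.005,"dy": -0.003,"dz": 0,"yaw": 0.8},{"dx": 0,"dy": 0,"dz": 0,"yaw": 0.3},{"dx": 0,"dy": 0,"dz": 0,"yaw": 0},{"dx": 0,"dy": 0,"dz": 0,"yaw": 0}], "gripper": 0.0}}

```text
t: 5.4
eef_pos: [602.7, 310.2, 30.6]
tcp_rot: [3.142, -0.0, 3.141]
ft_force: [0.5, -0.4, -0.5]
opening: 0.357
grip_force: 29.9
```

Run:
```python
from m import *
c=grab('top'); s=state(); print(s['eef_pos'],s['tcp_rot'])
img=c['color'];hsv=cv2.cvtColor(img,cv2.COLOR_RGB2HSV);V=hsv[...,2]
cv2.imwrite('pics/c.png',cv2.resize(img[120:275,190:410],(792,558),interpolation=cv2.INTER_CUBIC)[...,::-1])
for k in comps((V<70),(200,275,150,270),60): print(rect(c,k,50))
```

```text
[602.69250785 310.22445283  30.6456254 ] [ 3.14154508e+00 -1.74456399e-04  3.14078409e+00]
(array([519. , 292.4]), array([286.6, 152.6]), 2.3, [[373.0, 363.0], [379.0, 210.0], [665.0, 222.0], [659.0, 374.0]])
```

View pics/c.png

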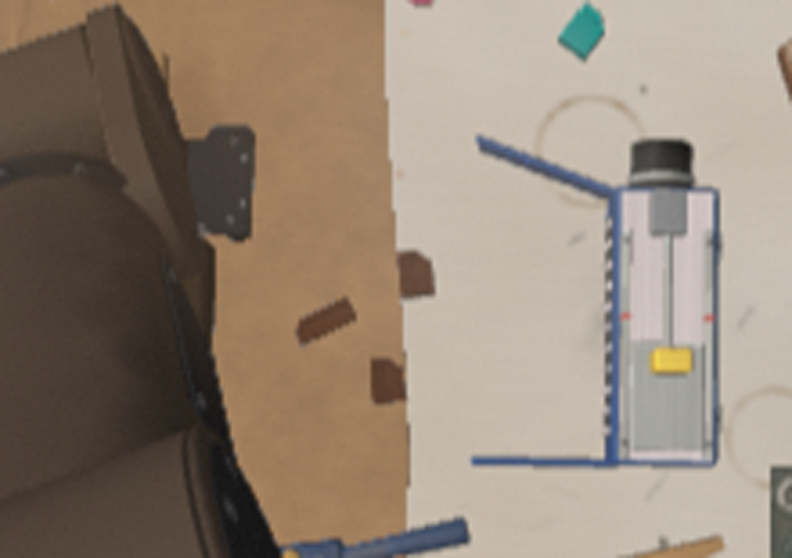

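The arm hides the brush from the top camera; the offcuts at crop (325,320), (416,273) and (387,380) haven't moved. I'll check the brush from the side.

Run:
```python
from m import *
c=grab('side'); img=c['color']
cv2.imwrite('pics/d.png',cv2.resize(img[120:260,210:410],(800,560),interpolation=cv2.INTER_CUBIC)[...,::-1])
```

```text
(no output)
```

View pics/d.png

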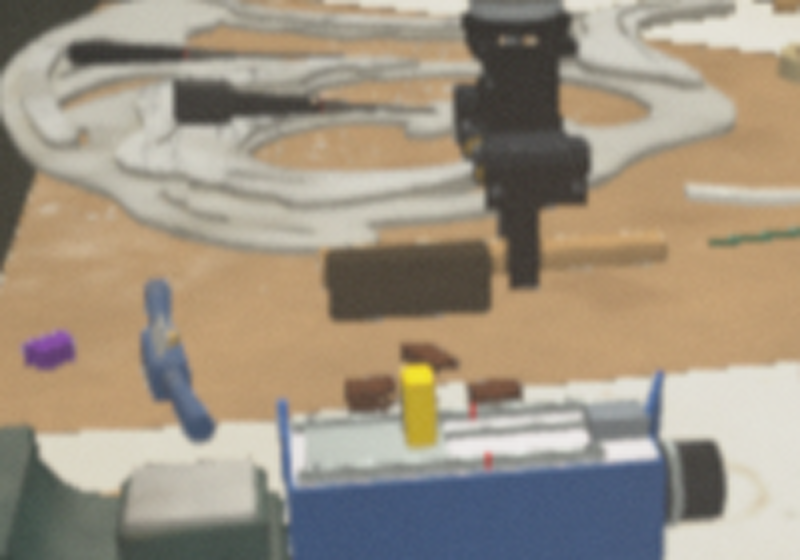

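The brush is held level, with the bristle face running from crop (330,285) to (490,285). I'll cast its bottom corners onto the face plane.

Run:
```python
from m import *
c=load('side');E=np.array(c['extrinsics'])
def onY(x,y,Y):
    u,v=210+x/4-.4,120+y/4-.4
    d=E[:3,:3]@np.array([(u-c['cx'])/c['fx'],-(v-c['cy'])/c['fy'],-1]);o=E[:3,3];return np.round(o+d*(Y-o[1])/d[1],1)
for p in [(331,320),(490,310),(327,256),(491,246)]: print(onY(*p,258))
for p in [(665,258),(665,235)]: print(onY(*p,292))
P=cloud(c)
for (x,y) in [(350,300),(410,300),(470,300)]: print(np.round(P[120+y//4,210+x//4],0))
```

```text
[467.4 258.    9.7]
[574.5 258.    9. ]
[467.1 258.   55.1]
[576.1 258.   54.7]
[702.8 292.   25.3]
[702.5 292.   42.3]
[480. 260.  21.]
[521. 261.  18.]
[561. 261.  15.]
```

{"api": "arm_command", "payload": {"deltas": [{"dx": 0,"dy": -0.006,"dz": -0.0025,"yaw": 0},{"dx": 0,"dy": -0.012,"dz": -0.002,"yaw": 0},{"dx": 0,"dy": -0.014,"dz": 0,"yaw": 0},{"dx": 0,"dy": -0.01,"dz": 0,"yaw": 0},{"dx": 0,"dy": -0.006,"dz": 0,"yaw": 0},{"dx": 0,"dy": -0.005,"dz": 0,"yaw": 0},{"dx": 0,"dy": -0.005,"dz": 0,"yaw": 0},{"dx": 0,"dy": -0.005,"dz": 0,"yaw": 0},{"dx": 0,"dy": -0.005,"dz": 0,"yaw": 0},{"dx": 0,"dy": -0.005,"dz": 0,"yaw": 0},{"dx": 0,"dy": -0.005,"dz": 0,"yaw": 0},{"dx": 0,"dy": -0.005,"dz": 0,"yaw": 0},{"dx": 0,"dy": -0.005,"dz": 0,"yaw": 0},{"dx": 0,"dy": -0.005,"dz": 0,"yaw": 0},{"dx": 0,"dy": -0.005,"dz": 0,"yaw": 0},{"dx": 0,"dy": -0.005,"dz": 0,"yaw": 0},{"dx": 0,"dy": -0.005,"dz": 0,"yaw": 0},{"dx": 0,"dy": -0.005,"dz": 0,"yaw": 0},{"dx": 0,"dy": -0.005,"dz": 0,"yaw": 0},{"dx": 0,"dy": -0.005,"dz": 0,"yaw": 0}], "gripper": 0.0}}

```text
t: 7.5
eef_pos: [602.9, 186.6, 26.2]
tcp_rot: [3.142, 0.0, 3.141]
ft_force: [-0.1, 1.4, -1.1]
opening: 0.355
grip_force: 29.9
```

Run:
```python
from m import *
c=grab('side'); img=c['color'];t=grab('top')['color']
a=cv2.resize(img[130:240,250:400],(545,400),interpolation=cv2.INTER_CUBIC);b=cv2.resize(t[160:260,220:320],(240,240),interpolation=cv2.INTER_CUBIC)
o=np.zeros((400,790,3),np.uint8);o[:,:545]=a;o[:240,550:]=b
cv2.imwrite('pics/e.png',o[...,::-1])
```

```text
(no output)
```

View pics/e.png

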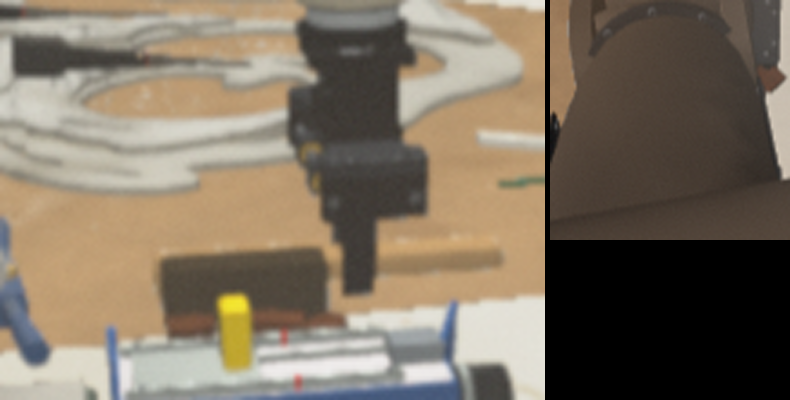

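Side view: brown offcuts run along the bristle foot, crop (167–345, 322). The right-hand one (top inset at (770,78)) has turned and sticks out past the bristle end at about 325. I'll measure it.

Run:
```python
from m import *
c=load('top'); img=c['color'];hsv=cv2.cvtColor(img,cv2.COLOR_RGB2HSV);H,S,V=[hsv[...,i].astype(int) for i in range(3)]
for k in comps((V<115)&(S>105),(308,330,180,200),5): print('top',rect(c,k,16))
c=load('side');img=c['color'];hsv=cv2.cvtColor(img,cv2.COLOR_RGB2HSV);H,S,V=[hsv[...,i].astype(int) for i in range(3)]
R=img[...,0].astype(int)-img[...,2]
m=(R>25)&(V<125)
for k in comps(m,(290,352,212,226),3):
    print('side',k.min((0,1)),k.max((0,1)),rect(c,k,10)[3])
for r in (218,220,222): print(r,[(int(R[r,u]),int(V[r,u])) for u in range(292,350,2)])
```

```text
side [319 213] [343 221] [[525.0, 108.0], [581.0, 106.0], [583.0, 153.0], [527.0, 156.0]]
side [295 212] [309 222] [[465.0, 112.0], [499.0, 109.0], [504.0, 166.0], [470.0, 170.0]]
218 [(74, 188), (69, 176), (47, 115), (51, 115), (53, 118), (54, 120), (53, 122), (52, 115), (46, 112), (72, 134), (142, 190), (147, 191), (143, 192), (121, 171), (45, 111), (48, 110), (47, 109), (48, 113), (51, 115), (54, 117), (50, 116), (44, 106), (50, 119), (50, 118), (53, 124), (51, 124), (40, 129), (19, 214), (12, 225)]
220 [(73, 185), (66, 180), (43, 124), (50, 111), (48, 112), (49, 113), (43, 108), (39, 98), (30, 100), (57, 129), (141, 189), (145, 191), (146, 192), (121, 173), (37, 105), (30, 108), (25, 116), (28, 120), (61, 135), (29, 116), (24, 119), (25, 122), (23, 151), (17, 167), (20, 163), (18, 153), (13, 141), (11, 177), (10, 189)]
222 [(45, 203), (40, 196), (28, 131), (23, 108), (26, 109), (25, 112), (21, 125), (21, 112), (19, 125), (46, 147), (141, 186), (144, 191), (143, 191), (115, 178), (23, 136), (12, 145), (6, 179), (14, 182), (79, 180), (8, 152), (4, 147), (6, 132), (4, 148), (2, 156), (3, 157), (3, 155), (4, 148), (3, 148), (3, 148)]
```

{"api": "arm_command", "payload": {"deltas": [{"dx": 0,"dy": 0.008,"dz": 0,"yaw": 0},{"dx": 0.006,"dy": 0,"dz": 0,"yaw": 0},{"dx": 0,"dy": -0.004,"dz": 0,"yaw": 0},{"dx": 0,"dy": -0.004,"dz": 0,"yaw": 0},{"dx": 0,"dy": -0.005,"dz": 0,"yaw": 0},{"dx": 0,"dy": -0.005,"dz": 0,"yaw": 0},{"dx": 0,"dy": -0.005,"dz": 0,"yaw": 0},{"dx": 0,"dy": -0.005,"dz": 0,"yaw": 0},{"dx": 0,"dy": -0.005,"dz": 0,"yaw": 0},{"dx": 0,"dy": -0.005,"dz": 0,"yaw": 0},{"dx": 0,"dy": -0.005,"dz": 0,"yaw": 0},{"dx": 0,"dy": -0.005,"dz": 0,"yaw": 0}], "gripper": 0.0}}

```text
t: 8.8
eef_pos: [609.0, 146.6, 26.2]
tcp_rot: [3.141, 0.0, 3.141]
ft_force: [0.3, 0.5, -1.6]
opening: 0.359
grip_force: 29.9
```

Run:
```python
from m import *
c=grab('side'); img=c['color'];t=grab('top')['color']
a=cv2.resize(img[130:240,250:400],(545,400),interpolation=cv2.INTER_CUBIC);b=cv2.resize(t[160:260,260:360],(240,240),interpolation=cv2.INTER_CUBIC)
o=np.zeros((400,790,3),np.uint8);o[:,:545]=a;o[:240,550:]=b
cv2.imwrite('pics/f.png',o[...,::-1])
```

```text
(no output)
```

View pics/f.png

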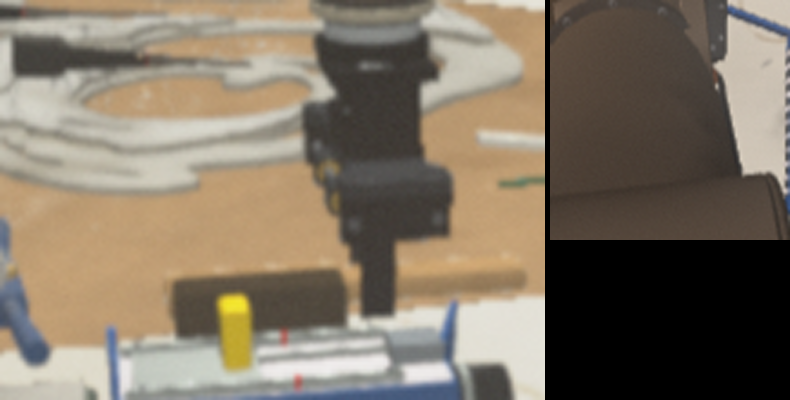

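The brush is almost at the mouth and the offcuts are hidden behind the hood rail, with a corner peeking out at inset (715,80). I'll finish the stroke until the bristle front is about 22 mm inside.

{"api": "arm_command", "payload": {"deltas": [{"dx": 0,"dy": -0.005,"dz": 0,"yaw": 0},{"dx": 0,"dy": -0.005,"dz": 0,"yaw": 0},{"dx": 0,"dy": -0.005,"dz": 0,"yaw": 0},{"dx": 0,"dy": -0.005,"dz": 0,"yaw": 0},{"dx": 0,"dy": -0.005,"dz": 0,"yaw": 0},{"dx": 0,"dy": -0.005,"dz": 0,"yaw": 0},{"dx": 0,"dy": -0.005,"dz": 0,"yaw": 0},{"dx": 0,"dy": -0.004,"dz": 0,"yaw": 0},{"dx": 0,"dy": 0,"dz": 0,"yaw": 0},{"dx": 0,"dy": 0,"dz": 0,"yaw": 0},{"dx": 0,"dy": 0,"dz": 0,"yaw": 0}], "gripper": 0.0}}

```text
t: 10.0
eef_pos: [608.9, 108.2, 26.2]
tcp_rot: [3.142, -0.0, 3.141]
ft_force: [0.3, 0.7, -1.8]
opening: 0.355
grip_force: 29.9
```

Run:
```python
from m import *
t=grab('top')['color']
cv2.imwrite('pics/g.png',cv2.resize(t[140:270,270:410],(646,600),interpolation=cv2.INTER_CUBIC)[...,::-1])
```

```text
(no output)
```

View pics/g.png

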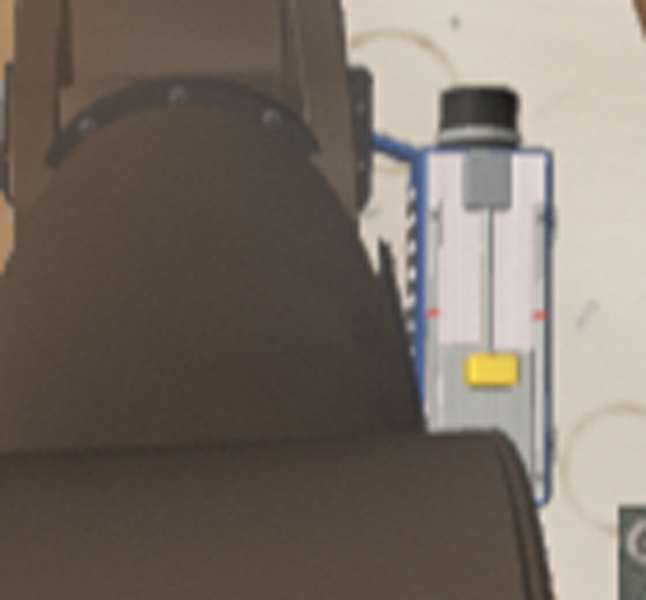

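The arm hides the bay, with the hood undisturbed. I'll back straight out to see the bay.

{"api": "arm_command", "payload": {"deltas": [{"dx": 0,"dy": 0.004,"dz": 0,"yaw": 0},{"dx": 0,"dy": 0.008,"dz": 0,"yaw": 0},{"dx": 0,"dy": 0.012,"dz": 0,"yaw": 0},{"dx": 0,"dy": 0.014,"dz": 0,"yaw": 0},{"dx": 0,"dy": 0.014,"dz": 0,"yaw": 0},{"dx": 0,"dy": 0.014,"dz": 0,"yaw": 0},{"dx": 0,"dy": 0.014,"dz": 0,"yaw": 0},{"dx": 0,"dy": 0.014,"dz": 0,"yaw": 0},{"dx": 0,"dy": 0.014,"dz": 0,"yaw": 0},{"dx": 0,"dy": 0.014,"dz": 0,"yaw": 0},{"dx": 0,"dy": 0.014,"dz": 0,"yaw": 0},{"dx": 0,"dy": 0.014,"dz": 0,"yaw": 0},{"dx": 0,"dy": 0.014,"dz": 0,"yaw": 0},{"dx": 0,"dy": 0.014,"dz": 0,"yaw": 0},{"dx": 0,"dy": 0.01,"dz": 0,"yaw": 0},{"dx": 0,"dy": 0.005,"dz": 0,"yaw": 0},{"dx": 0,"dy": 0,"dz": 0,"yaw": 0},{"dx": 0,"dy": 0,"dz": 0,"yaw": 0}], "gripper": 0.0}}

```text
t: 11.85
eef_pos: [608.9, 300.7, 26.1]
tcp_rot: [-3.141, -0.0, 3.141]
ft_force: [0.3, 0.5, -0.5]
opening: 0.356
grip_force: 29.9
```

Run:
```python
from m import *
c=grab('top');t=c['color']
cv2.imwrite('pics/i.png',cv2.resize(t[150:270,270:410],(700,600),interpolation=cv2.INTER_CUBIC)[...,::-1])
hsv=cv2.cvtColor(t,cv2.COLOR_RGB2HSV);H,S,V=[hsv[...,i].astype(int) for i in range(3)]
for k in comps((V<115)&(S>70)&((H<20)|(H>165)),(290,362,165,250),15):
    r=rect(c,k,16); print(r, 'mouth x,y',79-r[0][1],r[0][0]-522.5, k.mean((0,1)))
```

```text
(array([483.,  44.]), array([20.9, 28.2]), 82.8, [[468.0, 35.0], [496.0, 32.0], [498.0, 53.0], [470.0, 56.0]]) mouth x,y 35.0 -39.5 [335.09090909 227.        ]
(array([534.2,  47.2]), array([39.7, 12.4]), 0.9, [[514.0, 53.0], [514.0, 41.0], [554.0, 41.0], [554.0, 54.0]]) mouth x,y 31.799999999999997 11.700000000000045 [334.72222222 205.58333333]
(array([572.5,  36. ]), array([27. , 21.1]), 40.7, [[555.0, 35.0], [569.0, 19.0], [590.0, 37.0], [576.0, 53.0]]) mouth x,y 43.0 50.0 [339.25       191.21428571]
```

View pics/i.png

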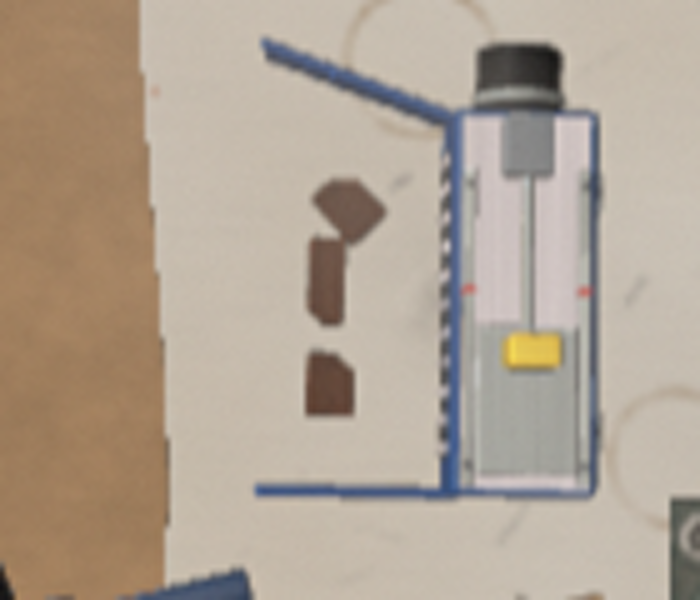

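All three offcuts lie in the bay at crop (330,383), (326,280) and (348,211), 32–43 mm inside the mouth line. I'll lay the brush down here.

{"api": "arm_command", "payload": {"deltas": [{"dx": 0,"dy": 0,"dz": -0.001,"yaw": 0},{"dx": 0,"dy": 0,"dz": -0.001,"yaw": 0},{"dx": 0,"dy": 0,"dz": 0,"yaw": 0},{"dx": 0,"dy": 0,"dz": 0,"yaw": 0}], "gripper": 0.0}}

```text
t: 12.3
eef_pos: [609.1, 300.7, 24.5]
tcp_rot: [-3.142, 0.0, 3.14]
ft_force: [-0.2, -2.9, 4.6]
opening: 0.356
grip_force: 29.9
```

{"api": "arm_command", "payload": {"deltas": [{"dx": 0,"dy": 0,"dz": 0,"yaw": 0},{"dx": 0,"dy": 0,"dz": 0,"yaw": 0},{"dx": 0,"dy": 0,"dz": 0,"yaw": 0},{"dx": 0,"dy": 0,"dz": 0,"yaw": 0},{"dx": 0,"dy": 0,"dz": 0,"yaw": 0},{"dx": 0,"dy": 0,"dz": 0,"yaw": 0},{"dx": 0,"dy": 0,"dz": 0,"yaw": 0},{"dx": 0,"dy": 0,"dz": 0,"yaw": 0},{"dx": 0,"dy": 0,"dz": 0,"yaw": 0},{"dx": 0,"dy": 0,"dz": 0,"yaw": 0}], "gripper": 0.09}}

```text
t: 13.3
eef_pos: [609.0, 301.1, 24.2]
tcp_rot: [3.141, 0.0, 3.141]
ft_force: [0.0, -0.0, 0.2]
opening: 0.946
grip_force: 0.0
```

{"api": "arm_command", "payload": {"deltas": [{"dx": 0,"dy": 0,"dz": 0.004,"yaw": 0},{"dx": 0,"dy": 0,"dz": 0.008,"yaw": 0},{"dx": 0,"dy": 0,"dz": 0.012,"yaw": 0},{"dx": 0,"dy": 0,"dz": 0.016,"yaw": 0},{"dx": 0,"dy": 0,"dz": 0.02,"yaw": 0},{"dx": 0,"dy": 0,"dz": 0.02,"yaw": 0},{"dx": 0,"dy": 0,"dz": 0.02,"yaw": 0},{"dx": 0,"dy": 0,"dz": 0.02,"yaw": 0},{"dx": 0,"dy": 0,"dz": 0.02,"yaw": 0},{"dx": 0,"dy": 0,"dz": 0.01,"yaw": 0},{"dx": 0,"dy": 0,"dz": 0,"yaw": 0},{"dx": 0,"dy": 0,"dz": 0,"yaw": 0}], "gripper": 0.09}}

```text
t: 14.5
eef_pos: [608.7, 300.9, 174.0]
tcp_rot: [3.142, -0.0, 3.141]
ft_force: [-0.3, 0.9, -0.3]
opening: 0.947
grip_force: 0.0
```

{"api": "arm_command", "payload": {"deltas": [{"dx": -0.003,"dy": -0.0096,"dz": 0,"yaw": -2.5},{"dx": -0.0062,"dy": -0.0192,"dz": 0,"yaw": -5},{"dx": -0.0062,"dy": -0.0192,"dz": 0,"yaw": -5},{"dx": -0.0062,"dy": -0.0192,"dz": 0,"yaw": -5},{"dx": -0.0062,"dy": -0.0192,"dz": 0,"yaw": -5},{"dx": -0.0062,"dy": -0.0192,"dz": 0,"yaw": -5},{"dx": -0.0062,"dy": -0.0192,"dz": 0,"yaw": -5},{"dx": -0.0062,"dy": -0.0192,"dz": 0,"yaw": -5},{"dx": -0.0062,"dy": -0.0192,"dz": 0,"yaw": -5},{"dx": -0.0062,"dy": -0.0192,"dz": 0,"yaw": -5},{"dx": -0.0062,"dy": -0.0192,"dz": 0,"yaw": -5},{"dx": -0.0062,"dy": -0.0192,"dz": 0,"yaw": -5},{"dx": -0.0062,"dy": -0.0192,"dz": 0,"yaw": -5},{"dx": -0.0062,"dy": -0.0192,"dz": 0,"yaw": -5},{"dx": -0.0062,"dy": -0.0192,"dz": 0,"yaw": -5},{"dx": -0.0062,"dy": -0.0192,"dz": 0,"yaw": -5},{"dx": -0.0062,"dy": -0.0192,"dz": 0,"yaw": -5},{"dx": -0.0062,"dy": -0.0192,"dz": 0,"yaw": -5},{"dx": -0.0032,"dy": -0.0104,"dz": 0,"yaw": -2.5},{"dx": 0,"dy": 0,"dz": 0,"yaw": 0}], "gripper": 0.06}}

```text
t: 16.5
eef_pos: [497.0, -46.1, 173.7]
tcp_rot: [-3.141, -0.0, 1.568]
ft_force: [0.1, 1.1, -0.8]
opening: 0.629
grip_force: 0.0
```

Run:
```python
from m import *
s=state();print(s['eef_pos'],s['tcp_rot'],s['opening'])
c=grab('side');t=grab('top')['color']
o=np.zeros((560,800,3),np.uint8);o[:,:400]=cv2.resize(c['color'][100:240,260:360],(400,560),interpolation=cv2.INTER_CUBIC);o[:400,405:]=cv2.resize(t[130:280,180:328],(395,400))
cv2.imwrite('pics/j.png',o[...,::-1])
```

```text
[496.95041878 -46.14984671 173.65790714] [-3.14061037e+00 -1.92770653e-04  1.56828565e+00] 0.6293646990944122
```

View pics/j.png

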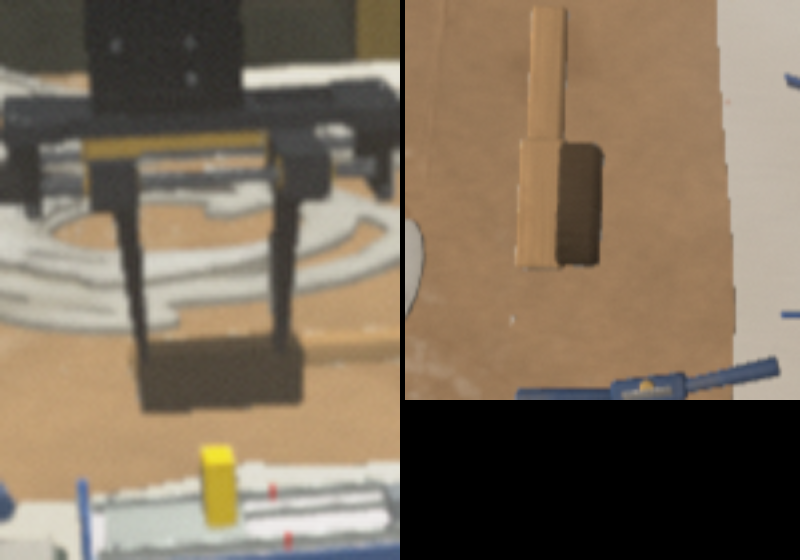

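The brush lies flat, clear of the hood, at inset (560,200). The fingers at crop x 140 and 283 straddle the yellow tab at (219,485). Descending, then closing.

{"api": "arm_command", "payload": {"deltas": [{"dx": 0.001,"dy": 0,"dz": -0.01,"yaw": 0},{"dx": 0,"dy": 0,"dz": -0.018,"yaw": 0},{"dx": 0,"dy": 0,"dz": -0.018,"yaw": 0},{"dx": 0,"dy": 0,"dz": -0.018,"yaw": 0},{"dx": 0,"dy": 0,"dz": -0.012,"yaw": 0},{"dx": 0,"dy": 0,"dz": -0.01,"yaw": 0},{"dx": 0,"dy": 0,"dz": 0,"yaw": 0},{"dx": 0,"dy": 0,"dz": 0,"yaw": 0},{"dx": 0,"dy": 0,"dz": 0,"yaw": 0}], "gripper": 0.06}}

```text
t: 17.5
eef_pos: [498.7, -45.4, 88.7]
tcp_rot: [3.14, 0.0, 1.57]
ft_force: [0.3, -0.6, 0.5]
opening: 0.633
grip_force: 0.0
```

{"api": "arm_command", "payload": {"deltas": [{"dx": 0,"dy": 0,"dz": 0,"yaw": 0},{"dx": 0,"dy": 0,"dz": 0,"yaw": 0},{"dx": 0,"dy": 0,"dz": 0,"yaw": 0},{"dx": 0,"dy": 0,"dz": 0,"yaw": 0},{"dx": 0,"dy": 0,"dz": 0,"yaw": 0},{"dx": 0,"dy": 0,"dz": 0,"yaw": 0},{"dx": 0,"dy": 0,"dz": 0,"yaw": 0},{"dx": 0,"dy": 0,"dz": 0,"yaw": 0},{"dx": 0,"dy": 0,"dz": 0,"yaw": 0},{"dx": 0,"dy": 0,"dz": 0,"yaw": 0}], "gripper": 0.0}}

```text
t: 18.5
eef_pos: [498.2, -45.3, 88.2]
tcp_rot: [-3.141, -0.0, 1.57]
ft_force: [-2.0, 0.1, 1.3]
opening: 0.168
grip_force: 30.0
```

{"api": "arm_command", "payload": {"deltas": [{"dx": 0.002,"dy": 0,"dz": 0,"yaw": 0},{"dx": 0.004,"dy": 0,"dz": 0,"yaw": 0},{"dx": 0.004,"dy": 0,"dz": 0,"yaw": 0},{"dx": 0.004,"dy": 0,"dz": 0,"yaw": 0},{"dx": 0.004,"dy": 0,"dz": 0,"yaw": 0},{"dx": 0.004,"dy": 0,"dz": 0,"yaw": 0},{"dx": 0.004,"dy": 0,"dz": 0,"yaw": 0},{"dx": 0.003,"dy": 0,"dz": 0,"yaw": 0},{"dx": 0.001,"dy": 0,"dz": 0,"yaw": 0},{"dx": 0,"dy": 0,"dz": 0,"yaw": 0},{"dx": 0,"dy": 0,"dz": 0,"yaw": 0},{"dx": 0,"dy": 0,"dz": 0,"yaw": 0},{"dx": 0,"dy": 0,"dz": 0,"yaw": 0},{"dx": 0,"dy": 0,"dz": 0,"yaw": 0}], "gripper": 0.0}}

```text
t: 19.9
eef_pos: [527.9, -45.3, 88.2]
tcp_rot: [-3.14, -0.0, 1.57]
ft_force: [-6.9, -2.0, 5.7]
opening: 0.164
grip_force: 30.0
```

Run:
```python
from m import *
s=state();print(s['eef_pos'],s['opening'],s['ft_force'])
c=grab('side');t=grab('top')['color']
o=np.zeros((560,800,3),np.uint8);o[:,:400]=cv2.resize(c['color'][150:240,270:335],(400,560),interpolation=cv2.INTER_CUBIC);o[:400,405:]=cv2.resize(t[130:280,250:398],(395,400))
cv2.imwrite('pics/k.png',o[...,::-1])
```

```text
[527.9417134  -45.28975413  88.15545302] 0.16422938179045898 [-6.86441636 -1.98893538  5.68261406]
```

View pics/k.png

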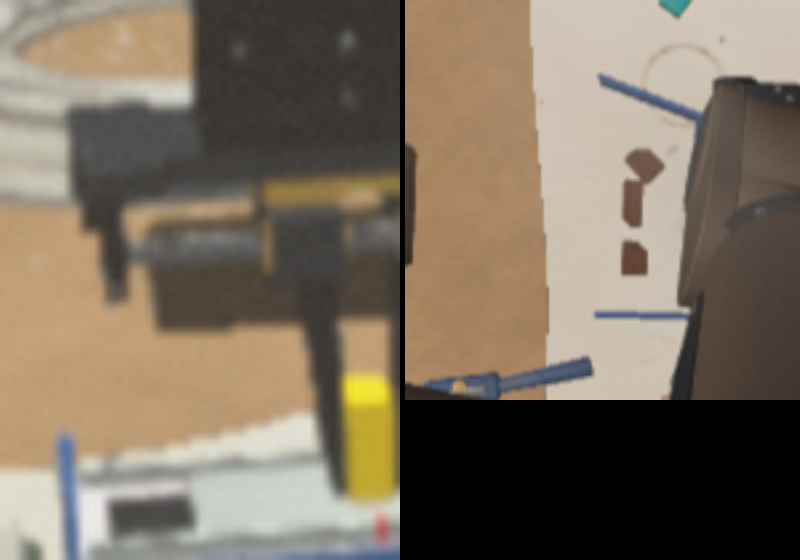

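The tab at (370,440) is held beside the near red mark (382,528). Travel is about 30 mm and the spring pull about 7 N. The offcuts are still in the bay, so I'm handing it in.

```bash
python3 -c "
from cell import *
print(job_done())"
```

```text
the job is handed in; nothing more can be done
None
```

I handed the job in at about 20 s with no verdict returned: the three offcuts are 32–43 mm inside the mouth, the brush lies flat on the bench clear of the hood, and the shutter is held at about 30 mm, half its travel.

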